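Block a gel tank in its transit case

ROBOT

A 7-joint arm with a two-finger parallel gripper is mounted at the origin on a cart in front of the work surface, level with it; the furniture and walls round the work are solid. World frame = base frame: x ahead of the robot, y to its left, z up, the work surface at z = 0. Lengths are in m, angles in rad, forces in N, time in s.
With the tool pointing down it reaches from about 0.4 to 0.85 m from the base axis. Payload 10.4 kg.
Tool frame: the origin (TCP) lies on the centre line of the jaws, within the pads' length; the fingertips stand 11 mm ahead of it and the grasp point (between the pads) lies 8 mm behind it; z points along the fingers, x is the direction in which the jaws open and shut, and the axes are right-handed (so a half turn about z gives the same grasp; the last joint's range is limited). The gripper opens to 85 mm and grips with 20 to 120 N. Pads are 22 mm wide; open, the fingers measure 114 mm over their backs; the gripper's body (76 mm by 85 mm) begins 54 mm behind the grasp point. The pads swing forward as they close: fully open they stand 13 mm farther back than shut.
Start: joints at [1.111, 0.332, -0.065, 1.46, 0.022, 1.35, -0.088], TCP at [0.264, -0.566, 0.242] pointing down, gripper open.
Joint ranges: [-2.6, 2.6], [-0.5, 2.12], [-1.47, 1.34], [0.16, 2.42], [-1.27, 4.41], [0.06, 2.06], [-2.6, 2.6]. Speed limits (rad/s): [2.22, 2.22, 2.79, 2.79, 3.14, 3.14, 3.14].

INTERFACE

Orientations are given as a unit quaternion [x, y, z, w].
In Python, from workcell import get_obs, camera, hand_in, boxes_of, silhouettes, pinpoint gives the robot as it stands.
- The arm moves only by the shell command python3 -m creep 'ROWS' [FORCE]. ROWS is JSON, one flat list of numbers, 7 for each row, row after row: the shift along the tool's x, y, z in cm, then the turn, a rotation vector about the tool's x, y, z in degrees, then the finger opening in cm, from 0 to 8.54. A call has 1 to 20 rows; each row is the pose to reach, as a shift and turn from the pose commanded when the call began, along the tool's axes at that moment; what a row does not reach only later rows make up. A row lasts 1/12 s, in which the tool goes at most 41.7 mm and 7.16 degrees, less where a joint would pass 70% of its speed; a pose out of reach is approached as far as the arm can. A call with a gripper value outside its range is refused whole. The fingers move at their own pace and stop on an object; FORCE is the grip in N (left out, the last holds). Time passes only in rows, so rows that repeat a pose let the fingers close. It gives the time, the measured TCP pose, the force and the opening at its end, in the units of the state.
- get_obs(): the state, without advancing time (a new reading comes with each control period).
- camera(name): name is "side" or "top"; returns a dict with "pixels" (384x512x3 uint8, red, green, blue), "range_z" (384x512 float32, m along the optical axis (not along the pixel's ray), 0 where there is no reading), "intrinsics" (3x3 intrinsics, pixels), "T" (4x4, takes a point from camera to world coordinates). Camera axes: x right, y down, z forward; pixel columns grow to the right and rows downward; lengths in m; the calibration is good to about 2 mm. A picture is of the moment at which its call begins.
- hand_in(): hands the job in, once; it reports no verdict.
Trained networks look in a picture, given as the dict that the camera call returned (one of the last four; its "shot" number tells which), for a name from the list of things; names that differ only in an ending like _2 or _b are one class to them, and where a whole thing is asked for, a point or a joint stands for the part that bears it (a point fixed in the world has none). Each returns a list of dicts, best first, with "conf" (0 to 1); they miss things now and then, are a little off and sometimes report something else, mostly with a low value. They report only what shows in the picture. A call takes as long as a camera call. They do not tell look-alikes from the thing itself.
- boxes_of(picture, query): "at" ([x, y, z] in m, in world coordinates, good to about 4 mm: the middle of the surface that is visible of it).
- silhouettes(picture, query): "pixels" (384x512 bool, what is visible of it).
- pinpoint(picture, query): "at" ([x, y, z] in m, in world coordinates, good to about 4 mm: a listed point, or the origin of a listed thing).
The state is a dict: "clock": time; "joint_pos": joint angles; "joint_velocities": joint speeds; "tau": joint torques, N m; "position": TCP position; "ee_rot": TCP orientation; "ft_force": force on the tool from outside, world axes, zero at the start; "torque": the same for the moment, N m; "grip_width": opening from 0.0 (shut) to 1.0 (fully open).
Only numpy, scipy, OpenCV 4.12 (cv2) and the standard library are available. Lean on these libraries where they do the work, as an engineer would, in place of code of your own. Each camera call takes 0.05 s, during which the arm holds its last target. There are 200 camera calls.

TASK

Pack the gel tank so that it cannot shift in its transit case: slide the tank sideways until it lies flat along the case's long wall on the side away from the corner block, then slide the loose foam brick from the lowered end flap into the gap left beside the tank, until it meets the corner block and its outer end is flush with the open end of the case. Push tank and brick along the floor without lifting or tipping them, and leave everything else where it stands.

Things in the scene. Friction and masses are not known exactly. Their poses are not given: they have to be found in the camera images.
- case: Fixed plywood case, open on top. Origin: on the worktop under the middle of its open end (mouth); +y points into the case, x across the mouth, z up. Floor top at z = 8 mm. Inside: x -108 to +108 mm, y 0 (mouth) to 228 mm. Walls 10 mm thick, tops at z = 84 mm (trim to 86 mm), along both long sides and the inner end; none at the mouth, where the wall ends are rounded.
- flap (a point): Middle of the top of the case's lowered end flap (case frame x = 0, y = -117, z = 8 mm), same axes as the case. The flap continues the case floor level out of the mouth: 236 mm wide, y = 0 to -235 mm, no side lips.
- corner_block (a point): Middle of the top of the fixed white foam corner block in the case's inner -x corner (case frame x = -79, y = 194, z = 58 mm). It fills x -108 to -50 mm, y 160 to 228 mm; a roll of tape lies on it.
- tank_home (a point): Point on the case floor where the tank's origin lies when it is home (case frame x = 48, y = 114, z = 8 mm): its body then touches the +x long wall, the lid's edge passing over the wall's top.
- gap (a point): Point on the case floor where the brick's origin lies when it is home (case frame x = -60, y = 80, z = 8 mm). It is the middle of the gap to be filled, along the -x wall between mouth and corner block: 96 mm wide (x -108 to -12 mm) once the tank is home, 160 mm long.
- tank: Gel tank, about 0.6 kg: clear body 120 (x) by 220 (y) by 78 mm high; fixed red lid 128 by 228 mm, 79 to 86 mm up, overhangs it 4 mm all round, so upright fingers meet the lid first; handle block 40 by 60 mm on top to 98 mm. Origin: middle of underside, z up. Stands in the case nearly parallel to it, 18 to 32 mm short of the +x wall. Slides at 2 to 5 N.
- brick: Loose rigid white foam brick, 91 (x) by 160 (y) by 75 mm high, about 0.25 kg; upright corners bevelled 12 mm, so its end faces are 67 mm wide. Origin: middle of underside, z up, y along its length. Starts on the flap outside the mouth, 25 to 75 mm to the +x side of the gap's line, askew by up to 0.3 rad. Slides at 1 to 3 N.
- jar: Amber screw-cap jar, 56 mm across, 80 mm high, on the worktop to the right. Bystander: leave alone. Origin: middle of its underside.
- bottle: Clear reagent bottle with blue cap, 68 mm across, 138 mm high, on the worktop to the right. Bystander: leave alone. Origin: middle of its underside.
- petri: Petri dish, 94 mm across, 15 mm high, on the worktop to the right. Bystander: leave alone. Origin: middle of its underside.
- specimen: Specimen jar with black cap, 56 mm across, 88 mm high, on the worktop to the left. Bystander: leave alone. Origin: middle of its underside.
- tissues: Tissue box, 101 by 131 by 151 mm, on the worktop to the left. Bystander: leave alone. Origin: middle of its underside.
- tape: Roll of marking tape, 52 mm across, 19 mm high, lying on the case's corner block. Bystander: leave alone. Origin: middle of its underside.
Not all that is in view belongs to the job. What is shaped like the brick but purple is not meant.

How it is judged:
By the outcome, as a careful person would: the job done as asked, in the order asked, and still so for the second after the job is handed in, with the robot touching nothing.
It also fails if it takes over 58 s, if anything falls off the work surface, if the arm or the gripper's body presses on something with over 40 N, if the wrist force passes 120 N, or if a joint passes its speed limit or range.

## Working session

There is one attempt and no reset: what is moved stays moved. The work goes in short steps, Python scripts to look and compute and a shell command to move; the robot and the scene stay as the last step left them, time stands still between calls to the robot, and variables do not carry over. Pictures are saved under pics/ and viewed, on a budget of 10 in all, crops included, one or two more only if the job needs it, and the job is handed in when it is done.

```bash
ls; mkdir -p pics; cat > h.py <<'E'
import numpy as np, cv2
from workcell import *
from scipy.spatial.transform import Rotation as R
def save(p,name): cv2.imwrite('pics/'+name,cv2.cvtColor(p['pixels'],cv2.COLOR_RGB2BGR))
def cloud(p):
    z=p['range_z'];K=p['intrinsics'];v,u=np.mgrid[:384,:512]
    P=np.stack([(u-K[0,2])*z/K[0,0],(v-K[1,2])*z/K[1,1],z],-1)
    W=P@p['T'][:3,:3].T+p['T'][:3,3]; W[z==0]=np.nan
    return W
E
python3 - <<'E'
from h import *
o=get_obs();print({k:np.round(v,3) for k,v in o.items()})
t=camera('top');s=camera('side')
im=np.hstack([t['pixels'],s['pixels']]);im=cv2.resize(im,(800,300),interpolation=cv2.INTER_AREA)
save(t,'t0.png');save(s,'s0.png')
np.savez('c0.npz',t=cloud(t),tp=t['pixels'],s=cloud(s),sp=s['pixels'])
for n,p in(('top',t),('side',s)):
  print(n,p['T'][:3,3].round(2))
  for q in['case','flap','corner_block','tank_home','gap','tank','brick']:
    print(q,[(np.round(d['at'],3),round(d['conf'],2)) for d in pinpoint(p,q)][:3])
E
```

```text
pics
{'clock': np.float64(0.0), 'joint_pos': array([ 1.111,  0.333, -0.065,  1.461,  0.022,  1.35 , -0.089]), 'joint_velocities': array([-0.   , -0.001,  0.001, -0.003, -0.001,  0.001,  0.   ]), 'tau': array([-1.0000e-03, -6.2544e+01,  4.9000e-02, -3.9161e+01,  1.6000e-02,
        1.0000e-02, -0.0000e+00]), 'position': array([ 0.264, -0.566,  0.241]), 'ee_rot': array([ 0.844, -0.537, -0.001, -0.   ]), 'ft_force': array([-0.568, -0.091, -0.609]), 'torque': array([-0.005, -0.022,  0.013]), 'grip_width': np.float64(1.0)}
top [0.47 0.03 1.92]
case [(array([0.565, 0.089, 0.002]), 0.82)]
flap [(array([ 0.572, -0.024,  0.006]), 0.84)]
corner_block [(array([0.48 , 0.286, 0.056]), 0.8), (array([0.609, 0.21 , 0.008]), 0.43)]
tank_home [(array([0.608, 0.206, 0.01 ]), 0.88), (array([ 0.567, -0.41 , -0.002]), 0.23)]
gap [(array([0.499, 0.167, 0.009]), 0.82)]
tank [(array([0.584, 0.21 , 0.014]), 0.78)]
brick [(array([0.503, 0.168, 0.008]), 0.75), (array([ 0.562, -0.025,  0.005]), 0.74), (array([ 0.435, -0.298,  0.002]), 0.72)]
side [0.68 1.34 1.14]
case [(array([ 0.447, -0.494, -0.004]), 0.61)]
flap [(array([ 0.567, -0.026,  0.008]), 0.63)]
corner_block [(array([0.479, 0.287, 0.056]), 0.86)]
tank_home [(array([0.61 , 0.208, 0.006]), 0.78), (array([ 0.57 , -0.405,  0.   ]), 0.56)]
gap [(array([0.503, 0.17 , 0.008]), 0.71)]
tank [(array([0.582, 0.208, 0.016]), 0.95)]
brick [(array([ 0.437, -0.302, -0.   ]), 0.7), (array([ 0.565, -0.024,  0.01 ]), 0.67), (array([0.478, 0.284, 0.058]), 0.46)]
```

View pics/t0.png

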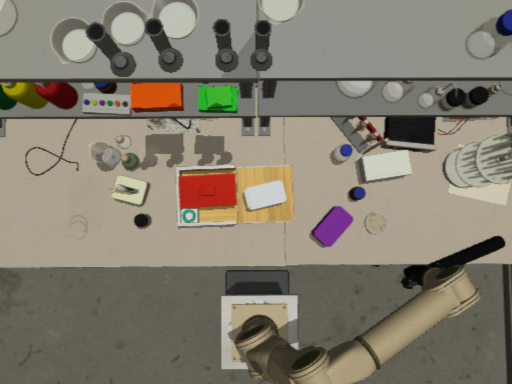

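View pics/s0.png

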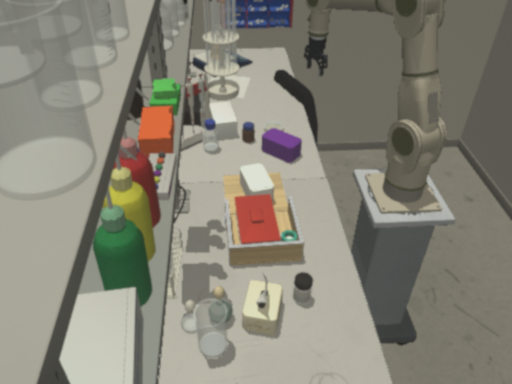

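The case lies across the bench, with its mouth at world y≈0.09 and case +y along world +y. In the top view the red-lidded tank is at (207,190) and the taped corner block at (189,215). There are three brick-like things: white on the flap at (265,195), purple at (333,226), and a white box at the back at (385,165). Only the first is white and lies on the flap, so that is the brick. Next I'll fit the poses and view an enlarged crop.

```bash
python3 - <<'E'
from h import *
d=np.load('c0.npz')
for k in 'ts':
  W=d[k];P=d[k+'p'].astype(int)
  x,y,z=W[...,0],W[...,1],W[...,2]
  def rect(m,n,shrink=None):
    pts=W[m][:,:2].astype(np.float32)
    if len(pts)<10: print(k,n,'few');return
    (c,s,a)=cv2.minAreaRect(pts*1000)
    print(k,n,len(pts),'c',np.round(c,1),'size',np.round(s,1),'ang',round(a,1),'zmed',np.nanmedian(z[m]).round(4), 'mean',pts.mean(0).round(4))
  reg=(x>.40)&(x<.75)
  def big(m):
    n,l,st,_=cv2.connectedComponentsWithStats(m.astype(np.uint8));return l==1+np.argmax(st[1:,4])
  rect(big(reg&(y>-.16)&(y<.08)&(abs(z-.083)<.012)),'brick')
  red=(P[...,0]>120)&(P[...,1]<70)&(P[...,2]<70)
  rect(big(reg&(y>.05)&(y<.36)&red&(abs(z-.094)<.007)),'lid')
  rect(big(reg&(y>.05)&(y<.36)&red&(abs(z-.106)<.004)),'handle')
  wood=reg&(y>-.17)&(y<.07)&(abs(z-.008)<.006)&(P[...,0]-P[...,2]>50)
  rect(big(wood),'flap')
  wall=reg&(y>.06)&(y<.36)&(abs(z-.085)<.008)&~red
  rect(big(wall),'walls')
  if k=='t':
    for n,mm in(('inner',(y>.31)),('xm',(x<.475)&(y<.24)&(y>.1)),('xp',x>.655)):
      q=W[wall&mm]; print(n,len(q),np.nanmedian(q,0).round(4),np.nanmin(q,0).round(3),np.nanmax(q,0).round(3))
im=cv2.cvtColor(d['tp'],cv2.COLOR_RGB2BGR)[150:240,165:305]
cv2.imwrite('pics/crop.png',cv2.resize(im,None,fx=5,fy=5,interpolation=cv2.INTER_CUBIC))
E
```

```text
t brick 874 c [562.6 -25.1] size [ 91.5 159.7] ang 13.7 zmed 0.0829 mean [ 0.5618 -0.0247]
t lid 1386 c [579.4 204.8] size [126.6 222.9] ang 2.7 zmed 0.0935 mean [0.5791 0.205 ]
t handle 92 c [579.8 207.4] size [39.8 56.1] ang 2.0 zmed 0.1059 mean [0.5798 0.2064]
t flap 1443 c [568.8 -39. ] size [234.3 214.2] ang 0.3 zmed 0.008 mean [ 0.5704 -0.0411]
t walls 503 c [561.2 212.7] size [240.  238.4] ang 2.0 zmed 0.0853 mean [0.5591 0.2447]
inner 182 [0.5637 0.3255 0.0854] [0.438 0.31  0.077] [0.675 0.335 0.093]
xm 111 [0.449  0.1659 0.086 ] [0.441 0.102 0.077] [0.457 0.238 0.093]
xp 180 [0.6738 0.2221 0.0848] [0.655 0.097 0.077] [0.683 0.335 0.093]
s brick 690 c [560.5 -22. ] size [ 93.8 171. ] ang 13.1 zmed 0.0804 mean [ 0.5606 -0.0148]
s lid 28 c [581.9 236.1] size [15.8 42.9] ang 74.3 zmed 0.0945 mean [0.5818 0.2367]
s handle 12 c [572.8 238.5] size [26.6  5.6] ang 1.0 zmed 0.1029 mean [0.5731 0.2379]
s flap 417 c [646.7 -36.8] size [ 76.6 209.2] ang 8.1 zmed 0.0061 mean [ 0.6505 -0.0478]
s walls 1857 c [559.5 213.3] size [240.  248.7] ang 1.6 zmed 0.0892 mean [0.5715 0.2376]
```

View pics/crop.png

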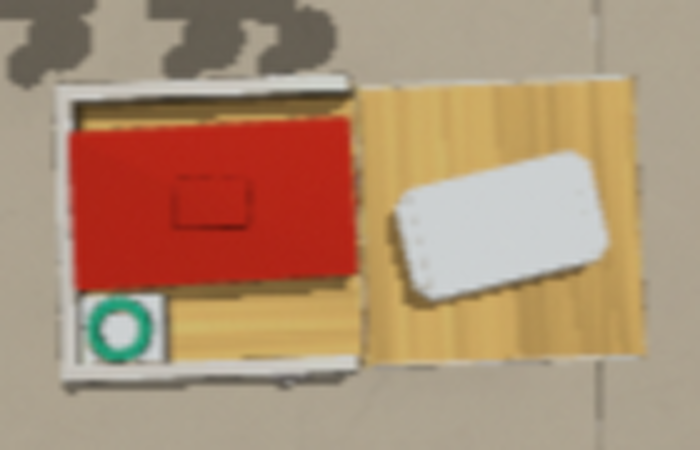

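The crop confirms the brick: white, bevelled, on the flap. I'll fit the case frame exactly and work out the first moves.

```bash
cat >> h.py <<'E'
def case(): d=np.load('case.npy'); return d[:2],d[2]
def c2w(x,y):
    o,a=case(); c,s=np.cos(a),np.sin(a); return o+np.array([c*x-s*y,s*x+c*y])/1000
def w2c(p):
    o,a=case(); c,s=np.cos(a),np.sin(a); q=(np.asarray(p)[...,:2]-o)*1000
    return np.stack([c*q[...,0]+s*q[...,1],-s*q[...,0]+c*q[...,1]],-1)
def toolR(jaw,tilt=0):
    """jaw: angle (deg, case frame) of tool x; tilt: deg about tool x"""
    a=np.deg2rad(jaw)+case()[1]; x=np.array([np.cos(a),np.sin(a),0]); z=np.array([0,0,-1.])
    return R.from_matrix(np.stack([x,np.cross(z,x),z],1))*R.from_rotvec([tilt,0,0],degrees=True)
def plan(start,xyz,Rt):
    """start=(p,R); gives shift cm and rotvec deg in tool axes"""
    p,R0=start
    return np.round(R0.inv().apply(np.asarray(xyz)-p)*100,2),np.round((R0.inv()*Rt).as_rotvec(degrees=True),1)
def now(): o=get_obs(); return o['position'],R.from_quat(o['ee_rot'])
def tcp(x,y,ztip,Rt):
    """TCP for a fingertip at case x,y mm and height ztip mm"""
    return np.r_[c2w(x,y),ztip/1000]-Rt.apply([0,0,.011])
E
python3 - <<'E'
from h import *
d=np.load('c0.npz');W=d['t'];P=d['tp'].astype(int);x,y,z=W[...,0],W[...,1],W[...,2]
wall=(abs(z-.085)<.004)&~((P[...,0]>120)&(P[...,1]<70))
def ln(m,n):
  q=W[m][:,:2].astype(np.float32);v=cv2.fitLine(q,cv2.DIST_HUBER,0,.001,.001).ravel();print(n,len(q),v.round(4),'ang',np.rad2deg(np.arctan2(v[1],v[0])).round(2));return v
A=ln(wall&(x<.462)&(y<.31)&(y>.09)&(x>.43),'xm');B=ln(wall&(x>.66)&(y<.31)&(y>.09)&(x<.69),'xp');C=ln(wall&(y>.315)&(y<.34)&(x>.46)&(x<.66),'in')
lid=(P[...,0]>120)&(P[...,1]<70)&(P[...,2]<70)&(abs(z-.094)<.005)&(y>.05)&(y<.36)
fl=(abs(z-.008)<.004)&(P[...,0]-P[...,2]>50)&(y<.05)&(y>-.2)
a=np.mean([np.arctan2(-v[0],v[1]) if v[1]>0 else np.arctan2(v[0],-v[1]) for v in(A,B)])
a3=np.arctan2(C[1],C[0]); a3=(a3+np.pi/2)%np.pi-np.pi/2
a=(2*a+a3)/3;print('a',np.rad2deg(a),np.rad2deg(a3))
c,s=np.cos(a),np.sin(a)
u=lambda p:np.array([c*p[0]+s*p[1],-s*p[0]+c*p[1]])
xm,xp,yi=u(A[2:])[0],u(B[2:])[0],u(C[2:])[1]
print('width',xp-xm)
oc=np.array([(xm+xp)/2,yi-.233]);o=np.array([c*oc[0]-s*oc[1],s*oc[0]+c*oc[1]])
np.save('case.npy',np.r_[o,a]);print('origin',o)
for n,q in dict(flap=(.572,-.024),cb=(.4795,.2865),home=(.609,.207),gap=(.501,.1685),brick=(.5626,-.0251),tank=(.5796,.206)).items():print(n,w2c(q).round(1))
f=w2c(W[fl]);print('flap rng',np.percentile(f,[1,99],axis=0).round(1))
Rt=toolR(-90);T=toolR(-90,15);s=now()
print('A',plan(s,[.5,-.12,.27],Rt))
p2=tcp(-70,95,150,T);print('B',plan(([.5,-.12,.27],Rt),p2,T),p2)
p3=tcp(-60,95,40,T);print('C',plan((p2,T),p3,T)); p4=tcp(-10,95,40,T);print('D',plan((p3,T),p4,T))
E
```

```text
xm 107 [ 0.0396 -0.9992  0.4479  0.2137] ang -87.73
xp 105 [ 0.0281 -0.9996  0.6743  0.2005] ang -88.39
in 91 [0.9998 0.0181 0.5577 0.3253] ang 1.04
a 1.6397127 1.0396367
width 0.22587109
origin [0.5643693  0.09239176]
flap [   4.3 -116.6]
cb [-79.3 196.5]
home [ 47.9 113.3]
gap [-61.2  77.9]
brick [  -5.1 -117.4]
tank [ 18.5 113.1]
flap rng [[-113.7 -234.7]
 [ 115.7  -46.7]]
A (array([-30.48, -40.23,  -2.77]), array([-0. , -0. , 23.4]))
B (array([-30.55,   0.24,  10.94]), array([15.,  0.,  0.])) [0.48883377 0.18526839 0.16062519]
C (array([ 0.  ,  1.88, 10.88]), array([0., 0., 0.]))
D (array([ 0.  , -4.83,  1.29]), array([0., 0., 0.]))
```

```bash
python3 -m creep '[-30.5,-40.2,-2.8,0,0,23.4,6, -30.5,-40.2,-2.8,0,0,23.4,6, -30.5,-40.2,-2.8,0,0,23.4,6, -30.5,-40.2,-2.8,0,0,23.4,6, -30.5,-40.2,-2.8,0,0,23.4,6, -30.5,-40.2,-2.8,0,0,23.4,6, -30.5,-40.2,-2.8,0,0,23.4,6, -30.5,-40.2,-2.8,0,0,23.4,6, -30.5,-40.2,-2.8,0,0,23.4,6, -30.5,-40.2,-2.8,0,0,23.4,6, -30.5,-40.2,-2.8,0,0,23.4,6, -30.5,-40.2,-2.8,0,0,23.4,6, -30.5,-40.2,-2.8,0,0,23.4,6, -30.5,-40.2,-2.8,0,0,23.4,6, -30.5,-40.2,-2.8,0,0,23.4,6, -30.5,-40.2,-2.8,0,0,23.4,6]' 30
python3 -m creep '[-30.5,0.2,0,15,0,0,6, -30.5,0.2,0,15,0,0,6, -30.5,0.2,0,15,0,0,6, -30.5,0.2,0,15,0,0,6, -30.5,0.2,0,15,0,0,6, -30.5,0.2,0,15,0,0,6, -30.5,0.2,0,15,0,0,6, -30.5,0.2,0,15,0,0,6, -30.5,0.2,0,15,0,0,6, -30.5,0.2,0,15,0,0,6, -30.5,0.2,10.9,15,0,0,6, -30.5,0.2,10.9,15,0,0,6, -30.5,0.2,10.9,15,0,0,6, -30.5,0.2,10.9,15,0,0,6, -30.5,0.2,10.9,15,0,0,6]'
python3 - <<'E'
from h import *
p,Rn=now();T=toolR(-90,15)
print('tip case',w2c(p+Rn.apply([0,0,.011])).round(1),p,'j',get_obs()['joint_pos'].round(2))
print('err',plan((p,Rn),tcp(-68,95,150,T),T)); print('down',plan((p,Rn),tcp(-68,95,40,T),T))
t=camera('top');im=cv2.cvtColor(t['pixels'],cv2.COLOR_RGB2BGR)[110:270,120:340];s=camera('side');i2=cv2.cvtColor(s['pixels'],cv2.COLOR_RGB2BGR)[130:290,180:340]
cv2.imwrite('pics/h1.png',np.hstack([cv2.resize(i,None,fx=2,fy=2) for i in(im,i2)]))
E
```

```text
clock: 2.13
position: [0.4992, -0.1212, 0.2702]
ee_rot: [0.717, -0.698, 0.0, 0.0]
ft_force: [-0.2, 0.1, 0.1]
grip_width: 0.703
clock: 3.38
position: [0.489, 0.1829, 0.1609]
ee_rot: [0.71, -0.692, 0.091, -0.092]
ft_force: [-0.2, 0.6, 0.4]
grip_width: 0.704
tip case [-70.   92.6] [0.48895638 0.18285881 0.16087375] j [ 0.31  0.07 -0.84  2.    0.22  0.88 -2.2 ]
err (array([-0.24, -0.18,  0.07]), array([ 0.1, -0.1, -0.1]))
down (array([-0.25,  2.64, 10.71]), array([ 0.1, -0.1, -0.1]))
```

View pics/h1.png

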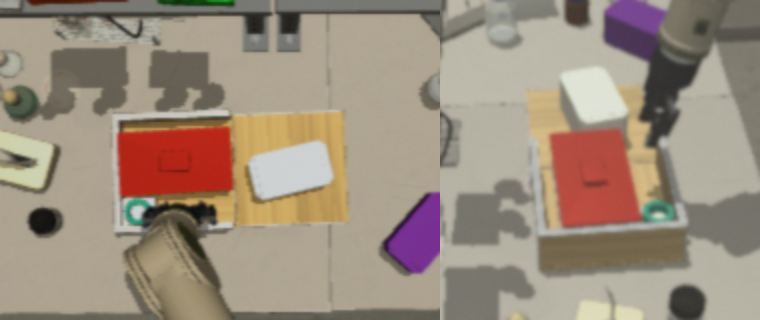

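The picture shows the gripper at (180,215) over the free strip between the lid and the -x wall, clear of the tape at (138,210). Descending.

```bash
python3 -m creep '[-0.2,0.6,2.7,0,0,0,6, -0.2,1.3,5.3,0,0,0,6, -0.2,2.0,8,0,0,0,6, -0.2,2.6,10.7,0,0,0,6, -0.2,2.6,10.7,0,0,0,6, -0.2,2.6,10.7,0,0,0,6]'
python3 - <<'E'
from h import *
p,Rn=now();T=toolR(-90,15)
q=p+Rn.apply([0,0,.011]);print('tip case',w2c(q).round(1),q[2])
for x in(-50,-40,-30,-20,-15):print(x,plan((p,Rn),tcp(x,95,40,T),T))
E
```

```text
clock: 3.98
position: [0.4922, 0.1869, 0.0523]
ee_rot: [0.711, -0.691, 0.091, -0.094]
ft_force: [-0.1, -0.1, 1.1]
grip_width: 0.705
tip case [-66.6  96.5] 0.041676403121273575
-50 (array([ 0.15, -1.56,  0.59]), array([-0., -0., -0.]))
-40 (array([ 0.15, -2.53,  0.85]), array([-0., -0., -0.]))
-30 (array([ 0.15, -3.49,  1.11]), array([-0., -0., -0.]))
-20 (array([ 0.15, -4.46,  1.37]), array([-0., -0., -0.]))
-15 (array([ 0.15, -4.94,  1.5 ]), array([-0., -0., -0.]))
```

```bash
python3 -m creep '[0,-0.5,0.13,0,0,0,6, 0,-1.0,0.26,0,0,0,6, 0,-1.25,0.34,0,0,0,6, 0,-1.5,0.4,0,0,0,6, 0,-1.75,0.47,0,0,0,6, 0,-2,0.54,0,0,0,6, 0,-2.2,0.59,0,0,0,6, 0,-2.4,0.64,0,0,0,6, 0,-2.6,0.7,0,0,0,6, 0,-2.8,0.75,0,0,0,6, 0,-3,0.8,0,0,0,6, 0,-3.2,0.86,0,0,0,6, 0,-3.2,0.86,0,0,0,6]'
cat > tank.py <<'E'
from h import *
p,Rn=now();q=p+Rn.apply([0,0,.011]);print('tip case',w2c(q).round(1),q[2].round(4),get_obs()['ft_force'].round(1))
t=camera('top');W=cloud(t);P=t['pixels'].astype(int);x,y,z=W[...,0],W[...,1],W[...,2]
m=(P[...,0]>120)&(P[...,1]<70)&(P[...,2]<70)&(abs(z-.094)<.008)&(y>.05)&(y<.36)
c=w2c(W[m]);r=cv2.minAreaRect(c.astype(np.float32));print('lid rect case',np.round(r[0],1),np.round(r[1],1),round(r[2],2),'z',np.percentile(z[m],[5,50,95]).round(4))
e=lambda k,f:np.array([[ (c[s][:,0].max() if f else c[s][:,0].min()).round(1), c[s][:,1].mean().round(0)] for s in [(c[:,1]>a)&(c[:,1]<a+25) for a in range(5,220,30)] if s.sum()>3])
print('+x edge',e(0,1)[:,0]);print('-x edge',e(0,0)[:,0])
im=cv2.cvtColor(t['pixels'],cv2.COLOR_RGB2BGR)[150:240,165:305];np.save('last.npy',im)
E
python3 tank.py
```

```text
clock: 5.07
position: [0.5245, 0.1883, 0.0512]
ee_rot: [0.711, -0.691, 0.091, -0.093]
ft_force: [-3.0, 1.1, 1.8]
grip_width: 0.704
tip case [-34.3  97. ] 0.0406 [-3.   1.1  1.8]
lid rect case [ 34.3 110.7] [128.3 222. ] 0.24 z [0.0875 0.0936 0.1001]
+x edge [97.4 98.7 95.3 95.9 96.5 98.2 95.  95.3]
-x edge [-28.2 -26.9 -29.6 -28.4 -28.1 -27.  -29.4 -28.9]
```

```bash
python3 -m creep '[0,-0.2,0.05,0,0,0,6, 0,-0.4,0.11,0,0,0,6, 0,-0.6,0.16,0,0,0,6, 0,-0.8,0.21,0,0,0,6, 0,-0.95,0.25,0,0,0,6, 0,-1.05,0.28,0,0,0,6, 0,-1.15,0.31,0,0,0,6, 0,-1.15,0.31,0,0,0,6]'
python3 -m creep '[0,-0.1,0.03,0,0,0,6, 0,-0.2,0.05,0,0,0,6, 0,-0.2,0.05,0,0,0,6]'
python3 tank.py
```

```text
clock: 5.78
position: [0.5364, 0.1883, 0.0512]
ee_rot: [0.711, -0.691, 0.091, -0.093]
ft_force: [-4.5, -0.6, 3.4]
grip_width: 0.698
clock: 6.03
position: [0.5384, 0.1884, 0.0512]
ee_rot: [0.711, -0.691, 0.091, -0.093]
ft_force: [-4.5, 0.9, 3.3]
grip_width: 0.704
tip case [-20.3  96.7] 0.0406 [-4.5  0.9  3.3]
lid rect case [ 46.8 110.2] [222.  124.9] 89.92 z [0.0877 0.0934 0.1003]
+x edge [109.1 106.9 107.1 108.5 108.9 106.1 107.2 107.2]
-x edge [-15.9 -14.7 -14.  -13.3 -15.7 -15.3 -14.   -9.2]
```

Close to the wall. I'll push on in 1 mm steps until the force rises.

```bash
python3 -m creep '[0,-0.1,0.03,0,0,0,6, 0,-0.2,0.05,0,0,0,6, 0,-0.2,0.05,0,0,0,6]'
python3 -m creep '[0,-0.1,0.03,0,0,0,6, 0,-0.1,0.03,0,0,0,6]'
python3 -m creep '[0,-0.1,0.03,0,0,0,6, 0,-0.1,0.03,0,0,0,6]'
```

```text
clock: 6.33
position: [0.5389, 0.1884, 0.0507]
ee_rot: [0.711, -0.691, 0.09, -0.092]
ft_force: [-15.3, -1.7, 10.6]
grip_width: 0.704
clock: 6.5
position: [0.539, 0.1885, 0.0504]
ee_rot: [0.712, -0.691, 0.09, -0.091]
ft_force: [-20.7, -2.5, 14.0]
grip_width: 0.706
clock: 6.67
position: [0.539, 0.1886, 0.0499]
ee_rot: [0.712, -0.691, 0.09, -0.091]
ft_force: [-24.7, -2.6, 15.7]
grip_width: 0.705
```

The tank is against the wall: force rises to 25 N with no further motion. Backing off and rising.

```bash
python3 -m creep '[0,1,-0.27,0,0,0,6, 0,2.5,-0.7,0,0,0,6, 0,4.3,-1.2,0,0,0,6, 0,4.3,-1.2,0,0,0,6, 0,3.5,-4,0,0,0,6, 0,2.7,-7,0,0,0,6, 0,1.9,-10,0,0,0,6, 0,1.1,-13,0,0,0,6, 0,1.1,-13,0,0,0,6]'
python3 tank.py
python3 - <<'E'
from h import *
Rt=toolR(-90);s=now();p=tcp(82,-117,165,Rt);print(plan(s,p,Rt),p)
E
```

```text
clock: 7.42
position: [0.5018, 0.1885, 0.1805]
ee_rot: [0.71, -0.691, 0.094, -0.098]
ft_force: [0.4, 1.2, 1.0]
grip_width: 0.704
tip case [-56.8  97.9] 0.1699 [0.4 1.2 1. ]
lid rect case [ 46.9 109.9] [125.1 222.6] 0.23 z [0.0876 0.0936 0.1   ]
+x edge [108.7 106.2 107.2 108.6 109.  106.1 107.3  99.3]
-x edge [-15.4 -15.  -13.9 -13.3 -15.8 -14.9 -14.  -13.2]
(array([ 21.38, -13.74,   3.94]), array([-15.4,   0. ,  -0.1])) [ 0.64968365 -0.02221394  0.17600001]
```

```bash
python3 -m creep '[21.4,-13.7,3.9,-15.4,0,0,8, 21.4,-13.7,3.9,-15.4,0,0,8, 21.4,-13.7,3.9,-15.4,0,0,8, 21.4,-13.7,3.9,-15.4,0,0,8, 21.4,-13.7,3.9,-15.4,0,0,8, 21.4,-13.7,3.9,-15.4,0,0,8, 21.4,-13.7,3.9,-15.4,0,0,8, 21.4,-13.7,3.9,-15.4,0,0,8, 21.4,-13.7,3.9,-15.4,0,0,8, 21.4,-13.7,3.9,-15.4,0,0,8]'
cat > brick.py <<'E'
from h import *
p,Rn=now();q=p+Rn.apply([0,0,.011]);print('tip case',w2c(q).round(1),q[2].round(4),get_obs()['ft_force'].round(1),'j',get_obs()['joint_pos'].round(2))
for cam in('top','side'):
  t=camera(cam);W=cloud(t);P=t['pixels'].astype(int);z=W[...,2];c=w2c(W);X,Y=c[...,0],c[...,1]
  m=(abs(z-.083)<.006)&(abs(X)<120)&(Y>-240)&(Y<165)&(P.min(-1)>140)&((Y<-2)|((X>-106)&(X<-12)))
  if m.sum()<30: print(cam,'few');continue
  n,l,st,_=cv2.connectedComponentsWithStats(m.astype(np.uint8));k=1+np.argmax(st[1:,4])
  b=c[l==k].astype(np.float32);r=cv2.minAreaRect(b)
  print(cam,'brick case c',np.round(r[0],1),np.round(r[1],1),'ang',round(r[2],2),'n',len(b),'pct x',np.percentile(b[:,0],[1,99]).round(1),'y',np.percentile(b[:,1],[1,99]).round(1))
  i=cv2.cvtColor(t['pixels'],cv2.COLOR_RGB2BGR);i=i[110:270,160:340] if cam=='top' else i[120:280,180:340]
  np.save(cam+'.npy',i)
cv2.imwrite('pics/tmp.png',np.hstack([cv2.resize(np.load(k+'.npy'),None,fx=2,fy=2) for k in('top','side')]))
E
python3 brick.py
```

```text
clock: 8.3
position: [0.6465, -0.0214, 0.171]
ee_rot: [0.718, -0.696, -0.003, 0.003]
ft_force: [-1.0, 1.2, 0.6]
grip_width: 0.936
tip case [  78.7 -116.1] 0.16 [-1.   1.2  0.6] j [ 0.45  0.52 -0.68  1.45  0.33  1.29 -1.79]
top few
side brick case c [  -6.3 -118. ] [ 91.4 155.1] ang 13.53 n 514 pct x [-51.8  44.3] y [-193.2  -44.8]Traceback (most recent call last):
  File "brick.py", line 12, in <module>
    cv2.imwrite('pics/tmp.png',np.hstack([cv2.resize(np.load(k+'.npy'),None,fx=2,fy=2) for k in('top','side')]))
                                                     ~~~~~~~^^^^^^^^^^
    fid = stack.enter_context(open(os.fspath(file), "rb"))
                              ~~~~^^^^^^^^^^^^^^^^^^^^^^^
FileNotFoundError: [Errno 2] No such file or directory: 'top.npy'
```

```bash
python3 -m creep '[0,0,3.5,0,0,0,8, 0,0,7,0,0,0,8, 0,0,10.5,0,0,0,8, 0,0,12.3,0,0,0,8, 0,0,12.3,0,0,0,8, 0,0,12.3,0,0,0,8]'
python3 -m creep '[0,0.8,0,0,0,0,8, 0,1.2,0,0,0,0,8, 0,1.6,0,0,0,0,8, 0,2,0,0,0,0,8, 0,2.4,0,0,0,0,8, 0,2.8,0,0,0,0,8, 0,3.2,0,0,0,0,8, 0,3.6,0,0,0,0,8, 0,4,0,0,0,0,8, 0,4.4,0,0,0,0,8, 0,4.8,0,0,0,0,8, 0,5.2,0,0,0,0,8, 0,5.5,0,0,0,0,8, 0,5.8,0,0,0,0,8, 0,5.8,0,0,0,0,8]'
sed -i 's/print(cam,.few.);continue/print(cam,"few")/;s/^  n,l/  if m.sum()>=30:\n   n,l/;s/^  b=c/   b=c/;s/^  print(cam,.brick/   print(cam,"brick/;s/brick case c.,/brick case c",/' brick.py; python3 brick.py
```

```text
clock: 8.9
position: [0.6456, -0.0219, 0.0487]
ee_rot: [0.717, -0.697, -0.003, 0.003]
ft_force: [0.1, 0.1, 0.7]
grip_width: 0.937
clock: 10.15
position: [0.5874, -0.0243, 0.049]
ee_rot: [0.717, -0.697, -0.003, 0.003]
ft_force: [-0.4, -1.2, 0.3]
grip_width: 0.932
tip case [  19.6 -117.3] 0.038 [-0.4 -1.2  0.3] j [ 0.49  0.53 -0.66  1.72  0.37  1.03 -1.84]
top few
side brick case c [ -45.  -144.2] [78.3 90.6] ang 7.51 n 191 pct x [-82.2  -5.9] y [-186.7 -104.9]
```

View pics/tmp.png

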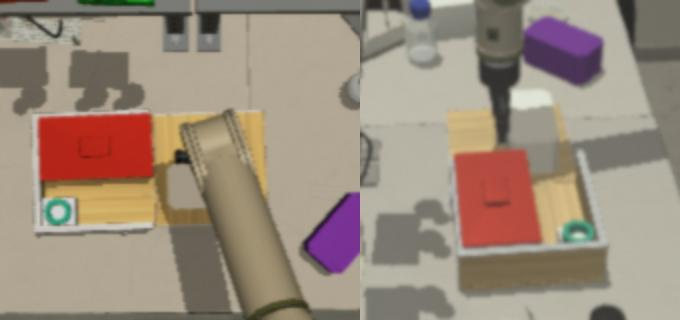

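The brick has squared up at (185,185) in the top half of the picture, with its -x side at about case x -82. It needs 23.5 mm more.

```bash
python3 -m creep '[0,0.3,0,0,0,0,8, 0,0.6,0,0,0,0,8, 0,0.9,0,0,0,0,8, 0,1.2,0,0,0,0,8, 0,1.5,0,0,0,0,8, 0,1.8,0,0,0,0,8, 0,2.1,0,0,0,0,8, 0,2.35,0,0,0,0,8, 0,2.35,0,0,0,0,8]'
python3 -m creep '[0,-1,0,0,0,0,8, 0,-2.5,0,0,0,0,8, 0,-2.5,-4,0,0,0,8, 0,-2.5,-8,0,0,0,8, 0,-2.5,-12,0,0,0,8, 10,-1,-14,0,0,0,8, 14,-1,-14,0,0,0,8, 17,2,-14,0,0,0,8, 17,5.5,-14,0,0,0,6, 17,5.5,-14,0,0,0,5]'
python3 brick.py
```

```text
clock: 11.0
position: [0.5641, -0.0251, 0.0493]
ee_rot: [0.717, -0.697, -0.002, 0.003]
ft_force: [0.4, 0.6, -1.0]
grip_width: 0.942
clock: 11.83
position: [0.5135, -0.1996, 0.1895]
ee_rot: [0.716, -0.698, -0.003, 0.003]
ft_force: [-0.0, -0.1, -0.9]
grip_width: 0.678
tip case [ -59.3 -290.4] 0.1785 [-0.  -0.1 -0.9] j [ 0.86  0.28 -0.66  1.7   0.18  1.24 -1.4 ]
top brick case c [ -59.4 -107.5] [157.   88.4] ang 88.08 n 698 pct x [-104.4  -15.9] y [-183.1  -32.7]
side brick case c [ -61.6 -106.9] [166.1  91.1] ang 89.78 n 588 pct x [-106.4  -16.7] y [-185.2  -27.1]
```

```bash
python3 -m creep '[0,0,0,0,0,-90,3, 0,0,0,0,0,-90,3, 0,0,0,0,0,-90,3, 0,0,0,0,0,-90,3, 0,0,0,0,0,-90,3, 0,0,0,0,0,-90,3, 0,0,0,0,0,-90,3, 0,0,0,0,0,-90,3, 0,0,0,0,0,-90,3, 0,0,0,0,0,-90,3, 0,0,0,0,0,-90,3, 0,0,0,0,0,-90,3, 0,0,0,0,0,-90,3, 0,0,0,0,0,-90,3, 0,0,0,0,0,-90,3, 0,0,0,0,0,-90,3, 0,0,0,0,0,-90,3]'
python3 - <<'E'
from h import *
Rt=toolR(0);s=now();print(get_obs()['joint_pos'].round(2))
print(plan(s,tcp(-60,-222,165,Rt),Rt),plan(s,tcp(-60,-222,40,Rt),Rt))
E
python3 brick.py
```

```text
clock: 13.35
position: [0.5155, -0.1963, 0.1897]
ee_rot: [1.0, 0.013, -0.004, 0.0]
ft_force: [1.1, -0.6, -0.4]
grip_width: 0.35
[ 1.03  0.34 -0.9   1.69  0.28  1.26  0.1 ]
(array([-0.29, -6.52,  1.37]), array([ 0. ,  0.4, -0.1])) (array([-0.2 , -6.52, 13.87]), array([ 0. ,  0.4, -0.1]))
tip case [ -57.2 -287.2] 0.1787 [ 1.1 -0.6 -0.4] j [ 1.03  0.34 -0.9   1.69  0.28  1.26  0.1 ]
top brick case c [ -59.4 -107.4] [156.9  88.4] ang 88.07 n 672 pct x [-104.5  -16. ] y [-182.7  -32.8]
side brick case c [ -61.1 -107.7] [ 91.8 166.3] ang 0.27 n 596 pct x [-105.8  -16.3] y [-185.8  -27.4]
```

```bash
python3 -m creep '[-0.2,-3.3,0.6,0,0.4,0,3, -0.2,-6.5,1.4,0,0.4,0,3, -0.2,-6.5,1.4,0,0.4,0,3, -0.2,-6.5,5,0,0.4,0,3, -0.2,-6.5,8.5,0,0.4,0,3, -0.2,-6.5,12,0,0.4,0,3, -0.2,-6.5,13.9,0,0.4,0,3, -0.2,-6.5,13.9,0,0.4,0,3]'
python3 -m creep '[0,-0.8,0,0,0,0,3, 0,-1.6,0,0,0,0,3, 0,-2.1,0,0,0,0,3, 0,-2.6,0,0,0,0,3, 0,-3.1,0,0,0,0,3, 0,-3.6,0,0,0,0,3, 0,-4.1,0,0,0,0,3, 0,-4.6,0,0,0,0,3, 0,-5.1,0,0,0,0,3, 0,-5.6,0,0,0,0,3, 0,-5.6,0,0,0,0,3]'
python3 brick.py
```

```text
clock: 14.12
position: [0.5079, -0.1311, 0.0468]
ee_rot: [1.0, 0.014, -0.003, -0.001]
ft_force: [-1.1, -0.2, 0.5]
grip_width: 0.35
clock: 15.03
position: [0.5095, -0.0747, 0.0512]
ee_rot: [1.0, 0.014, 0.001, 0.0]
ft_force: [0.8, 0.1, 4.9]
grip_width: 0.355
tip case [ -59.6 -165.5] 0.0402 [0.8 0.1 4.9] j [ 0.82  0.44 -0.88  1.91  0.41  0.98 -0.22]
top brick case c [-60.9 -56.2] [ 90.3 124.2] ang 0.45 n 403 pct x [-105.1  -16.2] y [-114.6    3.7]
side brick case c [-62.  -65.6] [158.1  91.2] ang 89.66 n 479 pct x [-106.7  -17.4] y [-141.     9.5]
```

View pics/tmp.png

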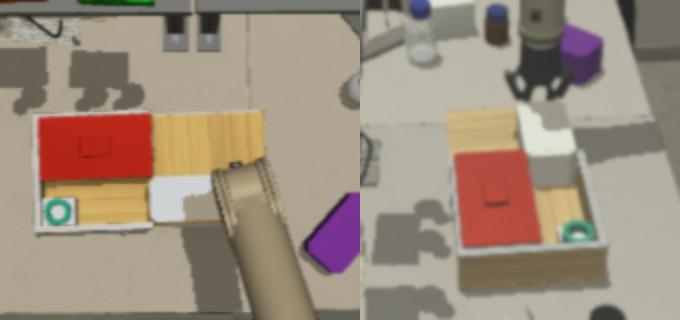

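The brick is starting into the mouth, its leading end at about (152,197) in the top half, square and centred in the gap. Continuing.

```bash
python3 -m creep '[0,-0.5,0,0,0,0,3, 0,-1,0,0,0,0,3, 0,-1.5,0,0,0,0,3, 0,-2,0,0,0,0,3, 0,-2.5,0,0,0,0,3, 0,-3,0,0,0,0,3, 0,-3.5,0,0,0,0,3, 0,-4,0,0,0,0,3]'
python3 -m creep '[0,-0.5,0,0,0,0,3, 0,-1,0,0,0,0,3, 0,-1.5,0,0,0,0,3, 0,-2,0,0,0,0,3, 0,-2.5,0,0,0,0,3, 0,-3,0,0,0,0,3, 0,-3.5,0,0,0,0,3, 0,-4,0,0,0,0,3]'
python3 brick.py
```

```text
clock: 15.8
position: [0.5084, -0.0364, 0.0511]
ee_rot: [1.0, 0.014, 0.0, 0.001]
ft_force: [-0.2, -6.3, 7.8]
grip_width: 0.348
clock: 16.47
position: [0.5072, 0.0035, 0.0511]
ee_rot: [1.0, 0.014, 0.0, 0.001]
ft_force: [-0.2, -6.0, 8.7]
grip_width: 0.352
tip case [-59.7 -87.2] 0.0401 [-0.2 -6.   8.7] j [ 0.69  0.43 -0.91  1.93  0.41  0.98 -0.39]
top brick case c [-60.8  29.6] [ 88.3 109.8] ang 1.48 n 375 pct x [-103.3  -17.7] y [-20.9  83.5]
side brick case c [-61.6  11.8] [ 88.6 160.7] ang 1.79 n 509 pct x [-105.2  -17.6] y [-57.6  89.2]
```

The vertical force has grown to 9 N, so I'll check whether the brick is tilted and where the gripper sits over it.

```bash
python3 - <<'E'
from h import *
print(now()[1].as_matrix().round(3).tolist())
for cam in('top','side'):
  t=camera(cam);W=cloud(t);c=w2c(W);z=W[...,2]*1000
  m=(abs(c[...,0]+60)<38)&(c[...,1]>-75)&(c[...,1]<95)&(abs(z-83)<9)&(t['pixels'].min(-1)>120)
  A=np.c_[c[m]-[-60,10],np.ones(m.sum())];f=np.linalg.lstsq(A,z[m],rcond=None)[0];print(cam,m.sum(),f.round(4),'deg',np.rad2deg(f[:2]).round(2))
s=t['pixels'][30:220,200:330]
cv2.imwrite('pics/z.png',cv2.cvtColor(cv2.resize(s,None,fx=3,fy=3,interpolation=cv2.INTER_CUBIC),cv2.COLOR_RGB2BGR))
E
```

```text
[[1.0, 0.029, 0.001], [0.029, -1.0, 0.0], [0.001, 0.0, -1.0]]
top 510 [6.10000e-03 2.50000e-03 8.23735e+01] deg [0.35 0.14]
side 654 [-2.90000e-03 -1.00000e-03  8.07099e+01] deg [-0.16 -0.06]
```

View pics/z.png

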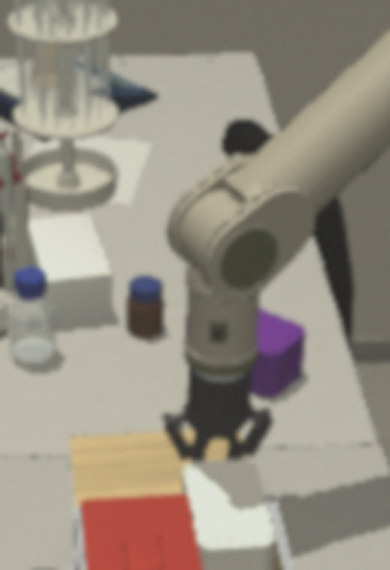

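The brick lies flat (tilt under 0.4°), with the fingers behind its end face at about (215,450). The vertical load is pad friction, so I'll release it by backing off briefly and then go on.

```bash
python3 -m creep '[0,0.6,0,0,0,0,3, 0,0.6,0,0,0,0,3, 0,0,0,0,0,0,3, 0,-0.5,0,0,0,0,3, 0,-1,0,0,0,0,3, 0,-1.5,0,0,0,0,3, 0,-2,0,0,0,0,3, 0,-2.5,0,0,0,0,3, 0,-3,0,0,0,0,3, 0,-3.5,0,0,0,0,3, 0,-4,0,0,0,0,3, 0,-4.5,0,0,0,0,3, 0,-4.5,0,0,0,0,3]'
python3 brick.py
```

```text
clock: 17.75
position: [0.5054, 0.0508, 0.0508]
ee_rot: [1.0, 0.015, 0.0, -0.0]
ft_force: [0.4, 0.0, 0.5]
grip_width: 0.354
tip case [-60.1 -39.9] 0.0398 [0.4 0.  0.5] j [ 0.6   0.44 -0.92  1.93  0.42  0.98 -0.48]
top brick case c [-61.1  81.6] [100.9  88.4] ang 88.51 n 384 pct x [-105.   -17.7] y [ 35.1 131.9]
side brick case c [-61.3  61.9] [ 88.2 161.7] ang 0.01 n 544 pct x [-104.1  -18.8] y [-12.8 137.2]
```

```bash
python3 -m creep '[0,-0.4,0,0,0,0,3, 0,-0.8,0,0,0,0,3, 0,-1.1,0,0,0,0,3, 0,-1.4,0,0,0,0,3, 0,-1.6,0,0,0,0,3, 0,-1.6,0,0,0,0,3]'
python3 brick.py
python3 -m creep '[0,-0.2,0,0,0,0,3, 0,-0.4,0,0,0,0,3, 0,-0.4,0,0,0,0,3]'
```

```text
clock: 18.35
position: [0.505, 0.066, 0.0507]
ee_rot: [1.0, 0.015, 0.0, -0.0]
ft_force: [-0.0, -0.4, 0.7]
grip_width: 0.352
tip case [-60.1 -24.7] 0.0397 [-0.  -0.4  0.7] j [ 0.57  0.44 -0.92  1.92  0.42  0.98 -0.51]
top brick case c [-60.8  91.7] [112.3  88.2] ang 88.09 n 371 pct x [-104.8  -17.6] y [ 48.9 147.7]
side brick case c [-61.2  72.8] [ 89.1 166.4] ang 0.31 n 548 pct x [-104.3  -18.7] y [ -1.1 151.2]
clock: 18.7
position: [0.5049, 0.0696, 0.0507]
ee_rot: [1.0, 0.014, 0.0, 0.0]
ft_force: [-0.0, -0.8, 0.2]
grip_width: 0.353
```

```bash
python3 -m creep '[0,-0.2,0,0,0,0,3, 0,-0.4,0,0,0,0,3, 0,-0.4,0,0,0,0,3]'
python3 -m creep '[0,-0.2,0,0,0,0,3, 0,-0.2,0,0,0,0,3]'
python3 -m creep '[0,-0.2,0,0,0,0,3, 0,-0.2,0,0,0,0,3]'
python3 brick.py
```

```text
clock: 18.95
position: [0.5048, 0.0738, 0.0507]
ee_rot: [1.0, 0.014, 0.0, -0.0]
ft_force: [0.5, -0.8, 0.8]
grip_width: 0.351
clock: 19.12
position: [0.5047, 0.0757, 0.0507]
ee_rot: [1.0, 0.014, 0.0, -0.0]
ft_force: [0.7, -1.3, 0.2]
grip_width: 0.355
clock: 19.28
position: [0.5049, 0.0764, 0.0506]
ee_rot: [1.0, 0.014, 0.0, 0.001]
ft_force: [1.0, -4.8, 0.1]
grip_width: 0.353
tip case [-59.9 -14.3] 0.0396 [ 1.  -4.8  0.1] j [ 0.55  0.45 -0.92  1.92  0.43  0.98 -0.54]
top brick case c [-60.3 111.2] [96.9 87.8] ang 88.79 n 340 pct x [-103.6  -17.5] y [ 66.4 156.2]
side brick case c [-60.2  82.6] [ 89.  163.7] ang 1.66 n 558 pct x [-104.4  -18.4] y [ 13.2 161.2]
```

Force is rising at the corner block. I'll press a little more to confirm the stop.

```bash
python3 -m creep '[0,-0.15,0,0,0,0,3, 0,-0.15,0,0,0,0,3]'
python3 -m creep '[0,-0.15,0,0,0,0,3, 0,-0.15,0,0,0,0,3]'
python3 -m creep '[0,-0.1,0,0,0,0,3, 0,-0.1,0,0,0,0,3]'
```

```text
clock: 19.55
position: [0.505, 0.0765, 0.0506]
ee_rot: [1.0, 0.013, -0.0, 0.002]
ft_force: [0.4, -10.2, 2.0]
grip_width: 0.35
clock: 19.72
position: [0.5051, 0.0767, 0.0506]
ee_rot: [1.0, 0.012, -0.0, 0.002]
ft_force: [0.0, -14.5, 2.4]
grip_width: 0.353
clock: 19.88
position: [0.5052, 0.0769, 0.0505]
ee_rot: [1.0, 0.012, -0.0, 0.003]
ft_force: [-0.1, -17.3, 3.9]
grip_width: 0.352
```

Seated: 17 N with no motion. Withdrawing.

```bash
python3 -m creep '[0,0.8,0,0,0,0,3, 0,2.5,0,0,0,0,3, 0,5,0,0,0,0,3, 0,6,-3,0,0,0,3, 0,6,-7,0,0,0,3, 0,6,-11,0,0,0,3, 0,8,-15,0,0,0,3, 0,12,-17,0,0,0,3, 0,16,-18,0,0,0,3, 0,20,-18,0,0,0,3, 0,24,-18,0,0,0,3, 0,28,-18,0,0,0,3, 0,30,-18,0,0,0,3, 0,30,-18,0,0,0,3]'
python3 brick.py; python3 tank.py
python3 - <<'E'
from h import *
t=camera('top');s=camera('side')
for p in(t,s):
  for q in('brick','gap','tank','tank_home','tape'):print(q,[(w2c(d['at']).round(1),round(d['conf'],2)) for d in pinpoint(p,q)][:2])
W=cloud(t);c=w2c(W);z=W[...,2]*1000
for n,m in dict(brick=(abs(c[...,0]+60)<32)&(c[...,1]>5)&(c[...,1]<150)&(abs(z-83)<9),lid=(abs(c[...,0]-48)<50)&(c[...,1]>10)&(c[...,1]<210)&(abs(z-94)<6)).items():
  f=np.linalg.lstsq(np.c_[c[m],np.ones(m.sum())],z[m],rcond=None)[0];print(n,'tilt deg',np.rad2deg(f[:2]).round(2),np.median(z[m]).round(1))
a=t['pixels'][150:240,165:305];b=s['pixels'][165:265,210:310]
cv2.imwrite('pics/fin.png',cv2.cvtColor(np.hstack([cv2.resize(a,(467,300),interpolation=cv2.INTER_CUBIC),cv2.resize(b,(300,300),interpolation=cv2.INTER_CUBIC)]),cv2.COLOR_RGB2BGR))
E
```

```text
clock: 21.05
position: [0.5121, -0.2243, 0.2299]
ee_rot: [1.0, 0.01, -0.0, 0.0]
ft_force: [0.3, 0.0, 0.3]
grip_width: 0.355
tip case [ -61.3 -315.1] 0.2189 [0.3 0.  0.3] j [ 1.07  0.31 -0.88  1.62  0.24  1.33  0.17]
top brick case c [-61.1  78.5] [ 87.8 159. ] ang 1.43 n 705 pct x [-104.2  -18.1] y [  2.3 155.9]
side brick case c [-60.8  82.1] [ 89.2 161.7] ang 0.21 n 748 pct x [-104.9  -19.2] y [  3.3 160.9]
tip case [ -60.1 -309.3] 0.2194 [ 0.4 -0.1  0.8]
lid rect case [ 47.7 110.9] [124.8 222.8] 1.24 z [0.0874 0.0936 0.1003]
+x edge [108.9 109.  107.7 108.1 109.4 106.2 106.7 106.7]
-x edge [-12.3 -10.9 -13.5 -13.3 -15.5 -15.  -14.  -13.1]
brick [(array([-58.2,  81.7]), 0.71)]
gap [(array([-63.8,  78.8]), 0.64)]
tank [(array([ 48.5, 118.3]), 0.9)]
tank_home []
tape [(array([-78.7, 192.7]), 0.6), (array([-61.4,  77.7]), 0.18)]
brick [(array([-140.1, -389.4]), 0.65), (array([-61.1,  78.7]), 0.56)]
gap []
tank [(array([ 52.1, 114.7]), 0.97)]
tank_home []
tape [(array([-79.9, 190. ]), 0.61)]
brick tilt deg [ 0.04 -0.2 ] 82.7
lid tilt deg [ 0.04 -0.06] 93.6
```

View pics/fin.png

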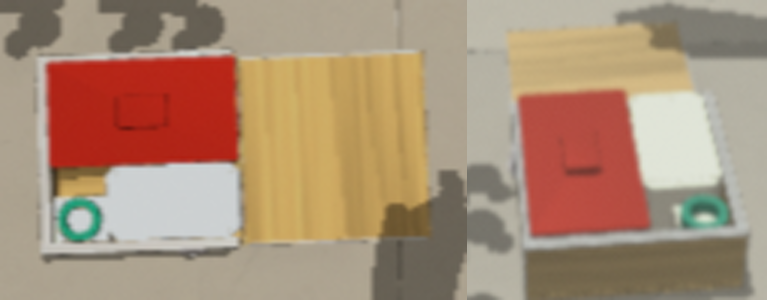

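The final picture shows the red lid over the +x wall at (140,60), and the brick in the gap with its end at (238,200) level with the mouth, against the taped block at (80,220). The lid angle readings (0.2° and 1.2°) disagree, so I'll check its parallelism to the wall at sub-pixel level.

```bash
python3 - <<'E'
from h import *
ims=[camera('top') for _ in range(3)];I=np.mean([i['pixels'].astype(float) for i in ims],0)
red=I[...,0]-I[...,1]
def cross(col,lo,hi,thr,up):
  v=col[lo:hi];k=[i for i in range(len(v)-1) if (v[i]<thr<=v[i+1] if up else v[i]>=thr>v[i+1])]
  return np.nan if not k else lo+k[0]+(thr-v[k[0]])/(v[k[0]+1]-v[k[0]])
def fit(n,c,r):
  c=np.array(c);r=np.array(r);g=~np.isnan(r);p=np.polyfit(c[g],r[g],1)
  for _ in range(2):
    e=abs(np.polyval(p,c)-r);g=g&(e<.5);p=np.polyfit(c[g],r[g],1)
  print(n,'slope deg',np.rad2deg(np.arctan(p[0])).round(2),'row@207',np.polyval(p,207).round(2),g.sum())
C=range(184,232)
mx=80
fit('lid +x',C,[cross(red[:,c],160,178,mx,True) for c in C])
fit('lid -x',C,[cross(red[:,c],185,212,mx,False) for c in C])
g=I.mean(-1)
# strongest-gradient positions for wall outer edges
def grad(c,lo,hi,sgn):
  d=np.gradient(g[:,c])*sgn;k=lo+np.argmax(d[lo:hi]);a,b,e=d[k-1:k+2];return k+.5*(a-e)/(a-2*b+e)
fit('wall -x out',C,[grad(c,221,230,-1) for c in C])
fit('wall +x out',C,[grad(c,160,168,1) for c in C])
C2=range(242,290)
b=I[...,0]-I[...,2]
fit('flap +x',C2,[cross(b[:,c],158,175,55,True) for c in C2]);fit('flap -x',range(242,275),[cross(b[:,c],212,232,55,False) for c in range(242,275)])
for p in(ims[0],):print(p['intrinsics'][0,0])
# tilt of lid end edges (columns)
R_=range(172,196)
fit('lid inner end',R_,[cross(red[r],172,192,mx,True) for r in R_]);fit('lid mouth end',R_,[cross(red[r],225,245,mx,False) for r in R_])
W=cloud(ims[0]);P=I
c=w2c(W)
E
```

```text
lid +x slope deg -1.97 row@207 167.27 48
lid -x slope deg -2.5 row@207 198.71 48
wall -x out slope deg -2.15 row@207 224.74 48
wall +x out slope deg -3.16 row@207 164.71 27
flap +x slope deg -2.11 row@207 168.41 48
flap -x slope deg -2.27 row@207 223.81 33
458.39557152563793
lid inner end slope deg 1.88 row@207 179.82 24
lid mouth end slope deg 1.91 row@207 236.28 24
```

The lid edges (-2.0° and -2.5°) match the case edges (-2.1° to -2.3°), so the tank is parallel to the wall within measurement. Handing in.

```bash
python3 -c "
from workcell import *
print(hand_in(), get_obs()['clock'])"
```

```text
the job is handed in; nothing more can be done
the job is handed in; nothing more can be done
```

The tank and the brick are both in place, and the job was handed in at about 21 s of the 58 s allowed.

- **Tank:** I slid it about 29 mm onto the +x wall, with tilted fingers pushing the body under the lid. At the wall the force rose to about 25 N with no further motion.
- **Brick:** I squared it up and shifted it onto the gap's line on the flap. I then pushed it in by its outer end until it stopped on the corner block, at about 17 N with no motion.

**Last checks**
- **Tank position:** about x 48, y 111–118 mm, against a home of 48, 114. It lies level.
- **Brick position:** about x -61, y 78–82 mm, against a home of -60, 80. It lies level, and its outer end is flush with the mouth to within about 2–3 mm of camera accuracy.
- **Tape:** its measured position is on the corner block. I did not measure the other bystanders again.

**Readings that disagreed**
- **Lid angle:** coarse fits gave 0.2° and 1.2° off the case. An edge fit put the lid at -2.0° and -2.5°, and most case edges at -2.1° to -2.3°. The +x wall's outer edge gave -3.2°, from only 27 of 48 columns, and I discounted it.
- **Brick angle:** the top camera read 1.4° and the side camera 0.2°.
- **Vertical force:** it rose to about 9 N midway through the brick push. The brick lay flat then, and backing off briefly cleared it.

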